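# Zero a coffee grinder's burrs and lock the setting

## Robot

A 6-joint arm with a two-finger parallel gripper is mounted at the origin on a cart in front of the work surface, level with it; the furniture and walls round the work are solid. World frame = base frame: x ahead of the robot, y to its left, z up, the work surface at z = 0. Lengths are in mm, angles in rad, forces in N, time in s.
With the tool pointing down it reaches from about 350 to 975 mm from the base axis. Payload 7.1 kg.
Tool frame: the origin (TCP) lies midway between the tips of the shut fingers; the grasp point (between the pads) lies 19 mm behind it (ctrl.grip_depth is the distance from the TCP to the grasp point, in mm); z points along the fingers, y is the line along which they close (so a half turn about z gives the same grasp; the last joint's range is limited). The gripper opens to 88 mm and grips with 3 to 60 N. Pads are 20 mm wide; open, the fingers measure 115 mm over their backs; the gripper's body (75 mm by 178 mm) begins 61 mm behind the grasp point.
Start: joints at [1.172, 0.423, 1.63, -0, 1.089, -0.019], TCP at [231.677, 580.457, 189.475] pointing down, gripper open.
Joint ranges: [-3, 3], [-0.9, 2.11], [0.09, 2.58], [-1.31, 4.45], [0.11, 2.69], [-2.54, 2.54]. Speed limits (rad/s): [2.39, 2.39, 3.01, 3.14, 3.14, 3.14].

## Interface

Orientations are given as a rotation vector (axis times angle).
In Python, from workcell import ctrl, cams gives the robot as it stands.
- The arm moves only by the tool move_arm, never from a script. Its argument "steps" is a list of rows, each a list of 3 entries, a list of its own where there are three numbers: the shift along the tool's x, y, z in units of 25 mm (1.0 is 25 mm), then the turn about the tool's z in units of 5 degrees (1.0 is 5 degrees), then the closure, from 0 (fully open) to 1 (shut). A call has 1 to 20 rows; each row shifts and turns the commanded pose from where the row before left it, along the tool's axes as they then stand; what a row does not reach is not made up. A row lasts 1/12 s, in which the tool goes at most 41.7 mm and 7.16 degrees, less where a joint would pass 70% of its speed; a pose out of reach is approached as far as the arm can. A call is refused whole if a number of a shift passes 1 or a number of a turn 1, either way. A call with a gripper value outside its range is refused whole. The fingers move at their own pace and stop on an object; the grip force is fixed at half the most. Time passes only in rows, so rows that do not move let the fingers close. It gives the time, the measured TCP pose, the force, the opening and the grip force at its end, in the units of the state.
- ctrl.get_obs(): the state, without advancing time (a new reading comes with each control period).
- cams.get_image(name): name is "scene" or "top" or "wrist"; returns a dict with "image" (480x640x3 uint8, red, green, blue), "camera_matrix" (3x3 intrinsics, pixels), "xyz" and "rotation" of the camera in the world; the wrist camera has in their place "mount" (4x4, takes a point from camera to tool coordinates, whose origin is the TCP and whose axes are the flange's). Camera axes: x right, y down, z forward; pixel columns grow to the right and rows downward; lengths in mm; the calibration is good to about 2 mm. A picture is of the moment at which its call begins: read the wrist's pose just before it. There is no depth.
- ctrl.close_job(): hands the job in; it is judged then, once.
Trained networks look in the newest picture that a camera, given by its name, has taken for a name from the list of things; names that differ only in an ending like _2 or _b are one class to them, and where a whole thing is asked for, a point or a joint stands for the part that bears it (a point fixed in the world has none). Each returns a list of dicts, best first, with "p" (0 to 1); they miss things now and then, are a little off and sometimes report something else, mostly with a low value. They report only what shows in the picture. A call takes as long as a camera call. They do not tell look-alikes from the thing itself.
- cams.boxes_of(camera, thing): "rect" ([centre column, centre row, width, height] in pixels, round what is visible of it).
- cams.cut_out(camera, thing): "pixels" (480x640 bool, what is visible of it) and "rect" ([centre column, centre row, width, height] in pixels, round what is visible of it).
The state is a dict: "t": time; "qpos": joint angles; "qvel": joint speeds; "joint_torque": joint torques, N m; "ee_pos": TCP position; "orientation": TCP orientation; "ft_force": force on the tool from outside, world axes, zero at the start; "moment": the same for the moment, N m; "width": finger opening in mm; "grasp_force": force on a finger pad.
Only numpy, scipy, OpenCV 4.12 (cv2) and the standard library are available. Lean on these libraries where they do the work, as an engineer would, in place of code of your own. Each camera call takes 0.05 s, during which the arm holds its last target. There are 200 camera calls.

## Task

Set the coffee grinder: turn the black hexagonal adjuster clockwise until you feel the burr teeth just catch, without forcing them, then back it off a quarter turn. Now run the brass lock nut clockwise down the same thread onto the grinder's steel neck and nip it up to about half a newton metre, no more than snug, so that it locks the adjuster where you set it. Leave the hopper, cup and tamper where they stand, and let go at the end.

Things in the scene. Friction and masses are not known exactly. Their poses are not given: they have to be found in the camera images.
- grinder: Electric coffee grinder without its hopper, fixed on the worktop: black foot 150 x 116 mm, aluminium tower, round head of 104 mm diameter with a flat deck (black scale marks) 150 mm above the worktop, black chute in front. Origin: centre of its underside, z up, chute towards -x. Neck, lock nut and adjuster stand on the vertical axis through this origin.
- boss: The grinder's fixed steel neck, a round boss of 52 mm diameter standing 13 mm above the deck; the seat of the lock nut. Origin: centre of its flat top, 163 mm above the worktop.
- adjuster: Upper burr carrier: steel threaded tube ending in a black hexagonal head, 44 mm across flats, 51 across corners, 20 mm high. Origin: on the axis at its burr face, inside the grinder; z up. Two flats look along its own +x and -x, the others at every 60 degrees. Right-hand thread, 8 mm a turn: clockwise from above lowers it. About 0.15 N m of friction; it stays where left.
- adjuster_head (a point): Centre of the black hexagonal head, on the axis at half its height, about 200 mm above the worktop. It starts 1.1 to 2.6 rad short of where the teeth catch; the lock nut turns along with it. The catch is abrupt: beyond friction, the resisting torque grows by over 1 N m within 0.1 rad, so go the last part in steps of about 0.05 rad. 120 N on the teeth (about 2 N m) harms them.
- lock_ring: Brass hexagonal lock nut on the adjuster's thread, 58 mm across flats, 67 across corners, 12 mm thick. Origin: centre of its underside. Two flats look along its own +x and -x, the others at every 60 degrees. Right-hand thread, 8 mm a turn, about 0.06 N m of friction. A gripper opened to 80 mm passes down over the head to it. The adjuster stays put while it is turned.
- lock_ring_middle (a point): Centre of the brass lock nut, 6 mm above its underside. It starts 3 to 5 mm above the neck, 9 to 12 mm of free thread below the head. Once on the neck its turning moment grows evenly, all of it friction: about 0.5 N m after some 0.5 rad more (25 to 50 N of clamping), 1 N m after 1 rad, which is too much; it stays tight by itself. A hand at rest may feel this friction with either sign.
- lower_burr: Lower burr, fixed and hidden inside the grinder, with two sloping teeth. Origin: on the axis, 130 mm above the worktop. How it sits differs from start to start, so where the teeth meet can only be felt.
- hopper: The grinder's clear bean hopper, lifted off and standing loose upside down on its wide rim: 106 mm diameter at the foot, 47 mm neck, 104 mm high. Origin: centre of its underside.
- cup: Loose beige handleless espresso cup, 62 mm diameter, 58 mm high. Origin: centre of its underside.
- tamper: Loose coffee tamper standing on its steel foot, 58 mm diameter, 85 mm high, wooden handle up. Origin: centre of its underside.
Not all that is in view belongs to the job. Leave any red look-alike of the cup alone.

How it is judged (in metres and radians):
On the way, in this order (a step that is already met when the one before it is completed fails the run):
1. the burr teeth have been brought to touch (contact force between adjuster and lower_burr above 2 N), for 0.05 s.
2. the adjuster has been backed off about a quarter turn, the nut still loose (angle between the x axis of adjuster and the x axis of lower_burr, either way round above 0.8 rad and z of adjuster in the frame of grinder below 0.134 m and contact force between lock_ring and boss below 5 N), for 0.2 s.
At the end, for the whole second after the job is handed in: The adjuster stands about a quarter turn back from where the burr teeth touched (45 to 135 degrees), the lock nut is clamped on the neck with 15 to 75 N, and the hopper, cup and tamper stand still in their places (angle between the x axis of adjuster and the x axis of lower_burr, either way round above 0.8 rad and z of adjuster in the frame of grinder below 0.134 m and contact force between lock_ring and boss between 15 and 75 N and linear speed of each of hopper, cup, tamper below 0.02 m/s).
It fails at once if the burr teeth are forced together (over 120 N) (contact force between adjuster and lower_burr above 120 N).
It fails at once if the lock nut is overtightened (over 75 N on the neck) (contact force between lock_ring and boss above 75 N).
It fails at once if the hopper, cup or tamper is shifted by more than 20 mm (distance of any of hopper, cup, tamper from where it was at the start of the episode above 0.02 m).
It also fails if it takes over 72 s, if anything falls off the work surface, if the arm or the gripper's body presses on something with over 40 N, if the wrist force passes 120 N, or if a joint passes its speed limit or range.

## Working session

There is one attempt and no reset: what is moved stays moved. The work goes in short steps, Python scripts to look and compute and a tool call to move; the robot and the scene stay as the last step left them, time stands still between calls to the robot, and variables do not carry over. Pictures are saved under pics/ and viewed, at most 10 in all, crops included, and the job is handed in when it is done.

Besides the shell and the picture viewer there is one more tool, called by a JSON object that holds its "name" and its "arguments". move_arm: Moves the arm, as the interface text tells. Its arguments: {"type":"object","properties":{"steps":{"type":"array"}},"required":["steps"]}

```bash
mkdir -p pics; cat > h.py <<'E'
import numpy as np, cv2
from scipy.spatial.transform import Rotation as R
from workcell import ctrl, cams
def ray(im,u,v):
    K=im["camera_matrix"]; d=np.linalg.inv(K)@[u,v,1]
    return np.array(im["xyz"]), np.array(im["rotation"])@d
def at_z(im,u,v,z):
    o,d=ray(im,u,v); return o+d*(z-o[2])/d[2]
E
python3 - <<'E'
from h import *
o=ctrl.get_obs(); print({k:np.round(v,3) for k,v in o.items()})
ims=[]
for c in ("scene","top"):
    im=cams.get_image(c); ims.append(im["image"])
    R_=np.array(im["rotation"]); print(c,np.round(im["xyz"]),R_.shape)
    for t,z in (("adjuster",210),("adjuster_head",200),("lock_ring",173),("grinder",150),("hopper",50),("cup",58),("tamper",85)):
        for d in cams.boxes_of(c,t)[:2]:
            u,v=d["rect"][:2]; print(t,round(d["p"],2),np.round(d["rect"]),np.round(at_z(im,u,v,z)))
    cv2.imwrite(f"pics/{c}.png",im["image"][:,:,::-1])
E
```

```text
{'t': np.float64(0.0), 'qpos': array([ 1.172,  0.424,  1.631, -0.   ,  1.089, -0.019]), 'qvel': array([-0.001,  0.001, -0.002,  0.001, -0.001,  0.   ]), 'joint_torque': array([-0.0000e+00, -5.4462e+01, -2.7367e+01,  6.4000e-02,  2.3000e-02,
       -0.0000e+00]), 'ee_pos': array([231.474, 579.9  , 188.716]), 'orientation': array([-5.930e-01, -3.085e+00,  2.000e-03]), 'ft_force': array([-0.415,  0.691, -0.212]), 'moment': array([-0.002, -0.028, -0.01 ]), 'grasp_force': np.float64(0.0), 'width': np.float64(88.043)}
scene [-197. -452.  818.] (3,)Traceback (most recent call last):
  File "<stdin>", line 9, in <module>
  File "h.py", line 8, in at_z
    o,d=ray(im,u,v); return o+d*(z-o[2])/d[2]
                                         ~^^^
IndexError: invalid index to scalar variable.
```

Rotation is a rotation vector.

```bash
sed -i 's/np.array(im\["rotation"\])@d/R.from_rotvec(im["rotation"]).apply(d)/' h.py
python3 - <<'E'
from h import *
for c in ("scene","top"):
    im=cams.get_image(c)
    cv2.imwrite(f"pics/{c}.png",im["image"][:,:,::-1])
    print(c,np.round(im["xyz"]),np.round(im["rotation"],2))
    for t,z in (("adjuster",210),("adjuster_head",200),("lock_ring",173),("grinder",150),("hopper",50),("cup",58),("tamper",85)):
        for d in cams.boxes_of(c,t)[:2]:
            u,v=d["rect"][:2]; print(t,round(d["p"],2),np.round(d["rect"]),np.round(at_z(im,u,v,z)))
E
```

```text
scene [-197. -452.  818.] [-2.11  0.79 -0.41]
adjuster 0.68 [337. 209.  30.  32.] [419. 204. 210.]
adjuster_head 0.84 [342. 209.  29.  36.] [435. 209. 200.]
lock_ring 0.76 [340. 217.  29.  16.] [443. 220. 173.]
grinder 0.66 [333. 250.  77. 115.] [382. 172. 150.]
hopper 0.74 [284. 219.  47.  58.] [462. 426.  50.]
cup 0.96 [253. 250.  28.  35.] [333. 367.  58.]
cup 0.65 [219. 262.  26.  11.] [257. 380.  58.]
tamper 0.68 [419. 333.  33.  48.] [396. -36.  85.]
tamper 0.45 [338. 218.  31.  16.] [524. 310.  85.]
top [ 242.  228. 1250.] [-2.21  2.14 -0.16]
adjuster 0.85 [304. 196.  30.  30.] [442. 226. 210.]
adjuster 0.43 [304. 198.  30.  28.] [437. 227. 210.]
adjuster_head 0.89 [306. 198.  29.  31.] [440. 223. 200.]
lock_ring 0.6 [305. 201.  26.  19.] [438. 224. 173.]
grinder 0.88 [304. 205.  69.  77.] [434. 226. 150.]
grinder 0.6 [304. 196.  34.  28.] [452. 228. 150.]
hopper 0.79 [214. 196.  47.  43.] [464. 434.  50.]
cup 0.85 [233. 290.  30.  23.] [251. 380.  58.]
cup 0.82 [230. 243.  21.  26.] [355. 390.  58.]
tamper 0.67 [402. 214.  26.  27.] [430.   5.  85.]
```

View pics/top.png

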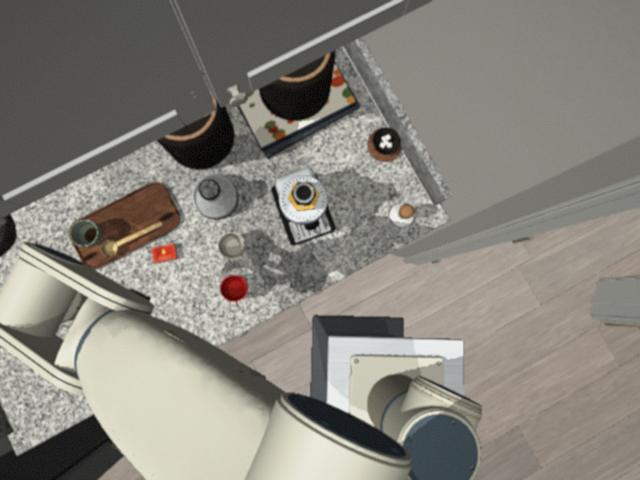

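View pics/scene.png

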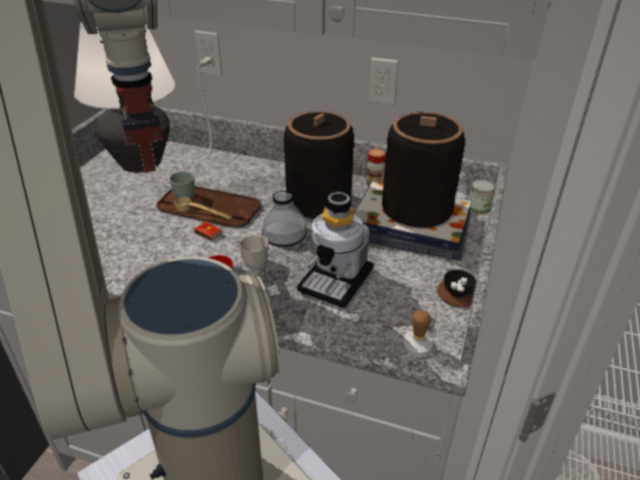

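The top view shows the grinder head at px (304,196), with hopper (214,196), cup (231,243), red cup (233,288) and tamper (402,212). Two tall canisters stand behind it. I put the grinder axis at about (440,225), 494 mm from the base. First I rise and hover over it.

{"name": "move_arm", "arguments": {"steps": [[[0, 0, -1], 0, 0], [[0, 0, -1], 0, 0], [[0, 0, -1], 0, 0], [[0, 0, -1], 0, 0], [[0, 0, -1], 0, 0], [[0, 0, -1], 0, 0], [[-1, -0.78, 0], 0, 0], [[-1, -0.78, 0], 0, 0], [[-1, -0.78, 0], 0, 0], [[-1, -0.78, 0], 0, 0], [[-1, -0.78, 0], 0, 0], [[-1, -0.78, 0], 0, 0], [[-1, -0.78, 0], 0, 0], [[-1, -0.78, 0], 0, 0], [[-1, -0.78, 0], 0, 0], [[-1, -0.78, 0], 0, 0], [[-1, -0.78, 0], 0, 0], [[-1, -0.78, 0], 0, 0], [[-1, -0.78, 0], 0, 0], [[0, 0, 0], 0, 0]]}}

```text
t: 2.57
ee_pos: [441.5, 220.9, 339.6]
orientation: [0.599, 3.083, -0.002]
ft_force: [-0.7, -0.3, 0.6]
width: 87.8
grasp_force: 0.0
```

```bash
cat >> h.py <<'E'
def wrist():
    o=ctrl.get_obs(); im=cams.get_image("wrist")
    T=np.eye(4); T[:3,:3]=R.from_rotvec(o["orientation"]).as_matrix(); T[:3,3]=o["ee_pos"]
    M=T@np.array(im["mount"]); im=dict(im); im["xyz"]=M[:3,3]; im["rotation"]=R.from_matrix(M[:3,:3]).as_rotvec()
    return o,im
def st():
    o=ctrl.get_obs(); print({k:np.round(v,2).tolist() for k,v in o.items() if k in("t","ee_pos","orientation","ft_force","moment","width","grasp_force")}, "q6",round(o["qpos"][5],3)); return o
E
python3 - <<'E'
from h import *
st()
o,im=wrist(); print(im["xyz"],im["rotation"])
cv2.imwrite("pics/w1.png",im["image"][:,:,::-1])
for t,z in (("adjuster",210),("adjuster_head",210),("lock_ring",178),("grinder",150),("hopper",50),("cup",58),("tamper",85)):
    for d in cams.cut_out("wrist",t)[:2]:
        u,v=d["rect"][:2]; print(t,round(d["p"],2),np.round(d["rect"]),np.round(at_z(im,u,v,z)))
        c=max(cv2.findContours(d["pixels"].astype(np.uint8),0,2)[0],key=cv2.contourArea)
        if t in("adjuster","adjuster_head","lock_ring"):
            P=np.array([at_z(im,*q[0],z)[:2] for q in c]).astype(np.float32); print(" minrect",cv2.minAreaRect(P)," circ",cv2.minEnclosingCircle(P))
E
```

```text
{'t': 2.57, 'ee_pos': [441.47, 220.87, 339.64], 'orientation': [0.6, 3.08, -0.0], 'ft_force': [-0.7, -0.33, 0.64], 'moment': [-0.04, -0.01, 0.01], 'grasp_force': 0.0, 'width': 87.84} q6 -0.746
[379.34277803 248.06645119 535.08603336] [2.42504017 1.63767374 0.20564403]
adjuster 0.78 [331. 212.  69.  76.] [440. 233. 210.]
 minrect ((441.696533203125, 232.63661193847656), (53.31733703613281, 61.5040397644043), 69.60185241699219)  circ ((441.5687561035156, 232.1573944091797), 30.848176956176758)
adjuster_head 0.61 [330. 212.  70.  75.] [440. 232. 210.]
 minrect ((441.39080810546875, 233.00933837890625), (52.96727752685547, 60.610958099365234), 69.03279876708984)  circ ((441.1902160644531, 232.2586669921875), 30.388444900512695)
lock_ring 0.56 [334. 204.  68.  59.] [440. 236. 178.]
 minrect ((440.4226989746094, 234.18719482421875), (58.073143005371094, 51.4305534362793), 69.08568572998047)  circ ((446.96728515625, 231.59625244140625), 32.76502227783203)
grinder 0.7 [329. 192. 146. 156.] [433. 235. 150.]
hopper 0.84 [501. 141. 103.  88.] [466. 435.  50.]
cup 0.83 [436.  55.  64.  63.] [353. 392.  58.]
cup 0.55 [392.   2.  22.   2.] [287. 365.  58.]
tamper 0.67 [154. 253.  55.  50.] [432.  25.  85.]
```

View pics/w1.png

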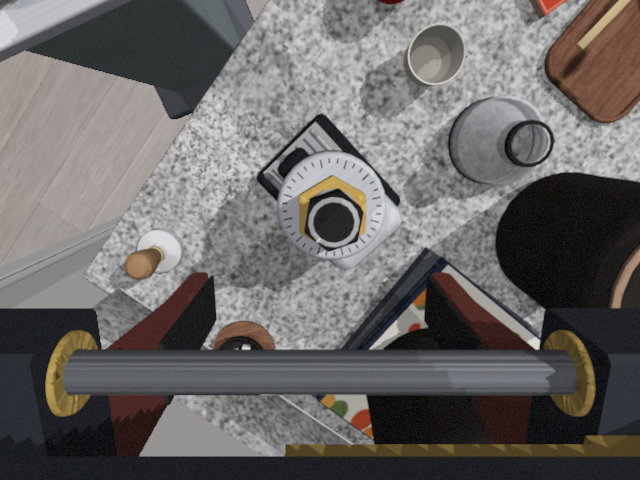

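The wrist view shows the black hex head at px (331,215) over the brass nut, with corners visible. I'll fit projected hex prisms to both.

```bash
cat >> h.py <<'E'
def proj(im,P):
    q=R.from_rotvec(im["rotation"]).inv().apply(P-im["xyz"])@np.array(im["camera_matrix"]).T
    return q[:,:2]/q[:,2:]
def hull(im,x,y,yaw,z0,h,af,s=4,u0=0,v0=0):
    a=yaw+np.radians(30+60*np.arange(6)); r=af/3**.5
    P=np.vstack([np.c_[x+r*np.cos(a),y+r*np.sin(a),np.full(6,z)] for z in(z0,z0+h)])
    return cv2.convexHull(np.round((proj(im,P)-[u0,v0]+.5)*s).astype(np.int32))
def fit(im,x0,y0,zh=190,zn=167,s=4,out=None):
    from scipy.optimize import differential_evolution as DE
    c=proj(im,np.array([[x0,y0,195.]]))[0]; u0,v0=(c-65).astype(int); W=130
    crop=cv2.resize(im["image"][v0:v0+W,u0:u0+W],None,fx=s,fy=s,interpolation=cv2.INTER_CUBIC)
    hsv=cv2.cvtColor(crop,cv2.COLOR_RGB2HSV)
    brass=((hsv[...,0]>14)&(hsv[...,0]<32)&(hsv[...,1]>110)&(hsv[...,2]>70)).astype(np.uint8)
    dark=(hsv[...,2]<60).astype(np.uint8)
    # dark blob nearest the head
    ctr=(proj(im,np.array([[x0,y0,210.]]))[0]-[u0,v0])*s
    m=np.zeros_like(dark); cv2.circle(m,tuple(int(i) for i in ctr),int(38*s),1,-1); dark&=m
    dark=cv2.morphologyEx(dark,cv2.MORPH_CLOSE,np.ones((s*9,s*9)))
    brass=cv2.morphologyEx(brass,cv2.MORPH_CLOSE,np.ones((s*2,s*2)))
    def ren(p):
        L=np.zeros(dark.shape,np.uint8)
        cv2.fillConvexPoly(L,hull(im,p[0],p[1],p[3],p[5],12,58,s,u0,v0),1)
        cv2.fillConvexPoly(L,hull(im,p[0],p[1],p[2],p[4],20,44,s,u0,v0),2)
        return L
    def cost(p):
        L=ren(p); return np.mean(((L==1)!=(brass>0))&(dark==0))+np.mean((L==2)!=(dark>0))
    r=DE(cost,[(x0-10,x0+10),(y0-10,y0+10),(-.53,.53),(-.53,.53),(zh-4,zh+4),(zn-5,zn+5)],seed=1,maxiter=60,popsize=12,tol=1e-4)
    p=r.x
    if out:
        v=crop[:,:,::-1].copy()
        cv2.polylines(v,[hull(im,p[0],p[1],p[2],p[4],20,44,s,u0,v0)],1,(0,0,255),1)
        cv2.polylines(v,[hull(im,p[0],p[1],p[3],p[5],12,58,s,u0,v0)],1,(0,255,0),1); cv2.imwrite(out,v)
    print("fit x,y %.1f %.1f yawA %.3f yawN %.3f zA %.1f zN %.1f cost %.4f"%(*p,r.fun)); return p
E
python3 - <<'E'
from h import *
o,im=wrist(); fit(im,440,230,out="pics/f1.png")
Rm=R.from_rotvec(o["orientation"]).as_matrix(); print(np.round(Rm,3))
E
```

```text
fit x,y 449.6 230.9 yawA -0.042 yawN 0.147 zA 186.0 zN 162.0 cost 0.0185
[[-0.929  0.369 -0.   ]
 [ 0.369  0.929  0.   ]
 [ 0.    -0.    -1.   ]]
```

View pics/f1.png

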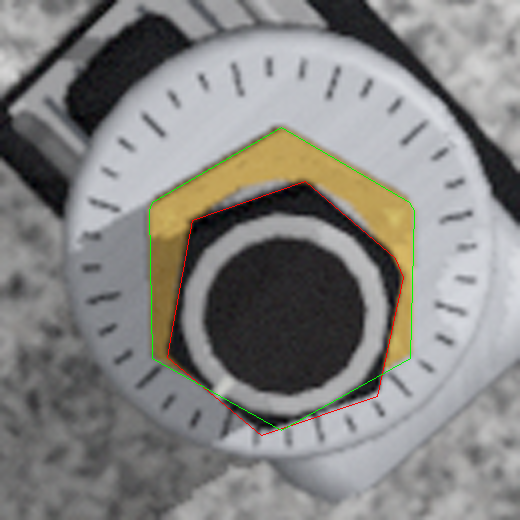

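```bash
sed -i 's/(zh-4,zh+4),(zn-5,zn+5)/(zh-1.5,zh+1.5),(zn-1,zn+1)/' h.py
python3 - <<'E'
from h import *
o,im=wrist(); fit(im,440,230,out="pics/f2.png")
# deck circle: z=150 centre
im2=cams.get_image("top"); 
for t in("adjuster_head",):
  d=cams.cut_out("top",t)[0]; print(d["p"],np.round(at_z(im2,*d["rect"][:2],202),1))
E
```

```text
fit x,y 449.2 231.1 yawA -0.007 yawN 0.145 zA 188.6 zN 166.1 cost 0.0259
0.55 [443.2 208.3 202. ]
```

View pics/f2.png

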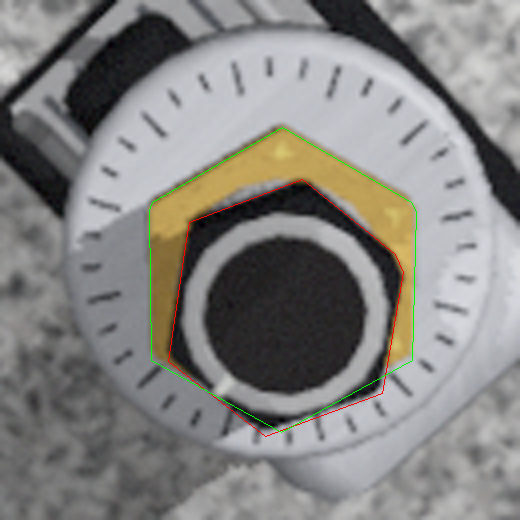

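The nut (green) fits well; the head (red) overshoots slightly at the bottom. I'll check the axis against the silver ring centre, crop (285,310), and the deck circle.

```bash
python3 - <<'E'
from h import *
o,im=wrist(); c=proj(im,np.array([[440,230,195.]]))[0]; u0,v0=(c-65).astype(int)
for n,(a,b),zs in(("ring",(285,310),(206,210,214)),("deck",(281,243),(148,150,152))):
    for z in zs: print(n,z,np.round(at_z(im,u0+a/4-.5,v0+b/4-.5,z),1))
print("scale check: ring outer px 204/4")
a=at_z(im,u0+182/4,v0+310/4,210);b=at_z(im,u0+388/4,v0+310/4,210);print(np.linalg.norm(a-b))
a=at_z(im,u0+68/4,v0+243/4,150);b=at_z(im,u0+494/4,v0+243/4,150);print("deck dia",np.linalg.norm(a-b))
g=im["image"][v0:v0+130,u0:u0+130]; big=cv2.resize(g,None,fx=4,fy=4,interpolation=2)
gr=cv2.cvtColor(big,cv2.COLOR_RGB2GRAY); m=((gr<70)).astype(np.uint8); 
E
```

```text
ring 206 [448.6 231.1 206. ]
ring 210 [447.7 231.3 210. ]
ring 214 [446.8 231.6 214. ]
deck 148 [445.7 232.5 148. ]
deck 150 [445.4 232.6 150. ]
deck 152 [445.  232.7 152. ]
scale check: ring outer px 204/4
41.26229672058723
deck dia 100.06232873246604
```

```bash
python3 - <<'E'
from h import *
im=cams.get_image("top"); sc=cams.get_image("scene"); A=np.array([447.5,231.5])
for n,p,z in(("Lcan front base",(205,168),0),("Rcan front base",(300,119),40),("book corner",(265,155),40),("book corner2",(357,103),40)):
    P=at_z(im,*p,z); print(n,np.round(P),np.linalg.norm(P[:2]-A))
P=at_z(sc,428,228,40); print("R base scene",np.round(P)); 
P=at_z(sc,320,215,0); print("L base scene",np.round(P))
for n,b,t,z in(("R",(428,228),(428,146),40),("L",(320,215),(320,138),0)):
    # front rim top height: vertical line above base point
    B=at_z(sc,*b,z); h=[(abs(proj(sc,np.array([[B[0],B[1],zz]]))[0,1]-t[1]),zz) for zz in range(50,350,5)]; print(n,min(h))
E
```

```text
Lcan front base [542. 468.   0.] 254.51347460453186
Rcan front base [660. 242.  40.] 212.3658038252706
book corner [569. 321.  40.] 150.91813045915464
book corner2 [705. 106.  40.] 285.8230468628902
R base scene [699. 195.  40.]
L base scene [582. 439.   0.]
R (np.float64(0.07144693091214549), 250)
L (np.float64(0.4596258172085186), 210)
```

{"name": "move_arm", "arguments": {"steps": [[[0, 0, 0], -1, 0], [[0, 0, 0], -1, 0], [[0, 0, 0], -1, 0], [[0, 0, 0], -1, 0], [[0, 0, 0], -1, 0], [[0, 0, 0], -1, 0], [[0, 0, 0], -1, 0], [[0, 0, 0], -1, 0], [[0, 0, 0], -1, 0], [[0, 0, 0], -1, 0], [[0, 0, 0], -0.1, 0], [[0, 0, 0], 0, 0]]}}

```text
t: 4.32
ee_pos: [439.5, 224.5, 339.5]
orientation: [0.777, -3.044, -0.0]
ft_force: [0.3, 1.2, -1.4]
width: 88.2
grasp_force: 0.0
```

```bash
python3 - <<'E'
from h import *
st(); o,im=wrist(); p=fit(im,447,231,out="pics/f3.png")
Rm=R.from_rotvec(o["orientation"]).as_matrix(); print(np.round(Rm,3), np.arctan2(Rm[1,1],Rm[0,1]))
cv2.imwrite("pics/w2.png",np.vstack([im["image"][:,:,::-1]]))
E
```

```text
{'t': 4.32, 'ee_pos': [439.55, 224.53, 339.46], 'orientation': [0.78, -3.04, -0.0], 'ft_force': [0.26, 1.22, -1.36], 'moment': [0.09, 0.04, 0.01], 'grasp_force': 0.0, 'width': 88.24} q6 -1.622
fit x,y 449.1 232.0 yawA -0.043 yawN 0.163 zA 188.5 zN 166.1 cost 0.0270
[[-0.878 -0.479 -0.   ]
 [-0.479  0.878 -0.   ]
 [ 0.     0.    -1.   ]] 2.070414038985782
```

View pics/f3.png

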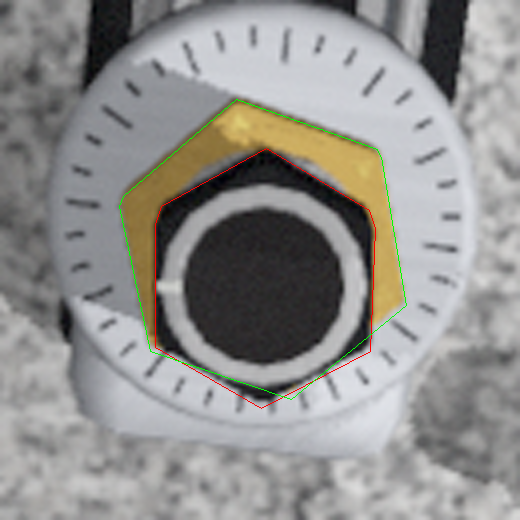

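Both hexes are aligned in view: the head is centred at crop (262,283) with flats left and right. The axis is about (447.5,231.7), and the tool y angle of 2.070 matches a head flat at about 2.06. Descend to TCP z≈184.

{"name": "move_arm", "arguments": {"steps": [[[-0.42, 0.1, 0], 0, 0], [[0, 0, 0.9], 0, 0], [[0, 0, 0.9], 0, 0], [[0, 0, 0.9], 0, 0], [[0, 0, 0.9], 0, 0], [[0, 0, 0.9], 0, 0], [[0, 0, 0.9], 0, 0], [[0, 0, 0.5], 0, 0], [[0, 0, 0.32], 0, 0], [[0, 0, 0], 0, 0], [[0, 0, 0], 0, 0]]}}

```text
t: 5.28
ee_pos: [448.0, 232.1, 184.1]
orientation: [0.779, -3.043, 0.0]
ft_force: [1.1, -0.0, 0.8]
width: 88.0
grasp_force: 0.0
```

```bash
python3 - <<'E'
from h import *
st(); o,im=wrist(); cv2.imwrite("pics/w3.png",im["image"][:,:,::-1])
print(np.round(proj(im,np.array([[447.5,231.7,210],[449,232,210]]))))
E
```

```text
{'t': 5.28, 'ee_pos': [448.01, 232.1, 184.11], 'orientation': [0.78, -3.04, 0.0], 'ft_force': [1.13, -0.02, 0.76], 'moment': [0.03, 0.0, -0.0], 'grasp_force': 0.0, 'width': 87.95} q6 -1.617
[[316. 287.]
 [315. 290.]]
```

View pics/w3.png

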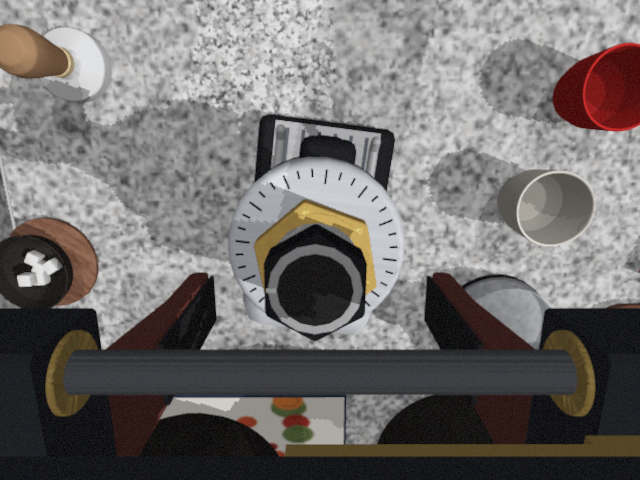

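The fingers straddle the head, whose ring centre is at (315,290); that puts the axis at about (449,232). Nudge and close.

{"name": "move_arm", "arguments": {"steps": [[[-0.04, 0, 0], 0, 1], [[0, 0, 0], 0, 1], [[0, 0, 0], 0, 1], [[0, 0, 0], 0, 1], [[0, 0, 0], 0, 1], [[0, 0, 0], 0, 1]]}}

```text
t: 5.83
ee_pos: [448.5, 232.3, 184.2]
orientation: [-0.78, 3.043, 0.0]
ft_force: [0.2, -1.4, -1.1]
width: 51.3
grasp_force: 0.0
```

```bash
python3 -c "
from h import *
st()"
```

```text
{'t': 5.83, 'ee_pos': [448.46, 232.27, 184.16], 'orientation': [-0.78, 3.04, 0.0], 'ft_force': [0.15, -1.35, -1.09], 'moment': [0.07, 0.01, -0.0], 'grasp_force': 0.0, 'width': 51.33} q6 -1.618
```

{"name": "move_arm", "arguments": {"steps": [[[0, 0, 0], 0, 1], [[0, 0, 0], 0, 1], [[0, 0, 0], 0, 1]]}}

```text
t: 6.08
ee_pos: [448.4, 232.2, 184.0]
orientation: [0.78, -3.043, 0.0]
ft_force: [-0.1, -0.8, 0.4]
width: 31.6
grasp_force: 0.0
```

```bash
python3 -c "
from h import *
st()"
```

```text
{'t': 6.08, 'ee_pos': [448.38, 232.24, 183.95], 'orientation': [0.78, -3.04, 0.0], 'ft_force': [-0.15, -0.82, 0.43], 'moment': [0.07, 0.01, -0.02], 'grasp_force': 0.0, 'width': 31.64} q6 -1.618
```

```bash
python3 - <<'E'
from h import *
st(); o,im=wrist(); sc=cams.get_image("scene")
a=im["image"][200:480,180:460]; b=cv2.resize(sc["image"][150:320,270:420],(494,560),interpolation=2)
cv2.imwrite("pics/w4.png",np.hstack([cv2.resize(a,(280,560))[:, :],b])[:,:,::-1])
E
```

```text
{'t': 6.08, 'ee_pos': [448.38, 232.24, 183.95], 'orientation': [0.78, -3.04, 0.0], 'ft_force': [-0.15, -0.82, 0.43], 'moment': [0.07, 0.01, -0.02], 'grasp_force': 0.0, 'width': 31.64} q6 -1.618
```

View pics/w4.png

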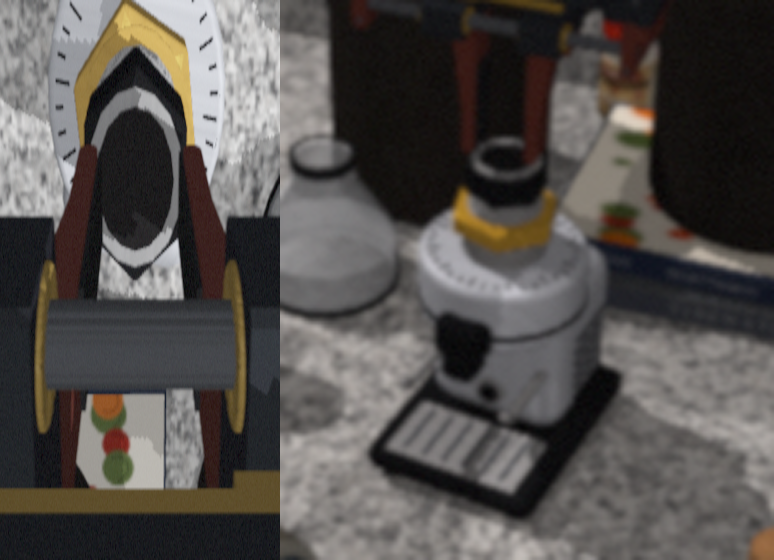

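```bash
python3 - <<'E'
from h import *
o,im=wrist(); p=o["ee_pos"]; Rm=R.from_rotvec(o["orientation"]).as_matrix(); w=o["width"]/2
print("mount",np.round(im["mount"],3).tolist())
P=np.array([p,p+Rm[:,1]*w,p-Rm[:,1]*w,p-19*Rm[:,2],p+Rm[:,0]*10,p-Rm[:,0]*10])
print("wrist",np.round(proj(im,P)).tolist())
sc=cams.get_image("scene"); tp=cams.get_image("top")
print("scene crop",np.round((proj(sc,P)-[270,150])*3.293+[280,0]).tolist())
for n,c in(("scene",sc),("top",tp)):
    print(n,"axis proj",np.round(proj(c,np.array([[449,232,210],[449,232,190.],[449,232,172],[449,232,150],[440,225,210]]))).tolist())
cv2.imwrite("pics/t2.png",cv2.resize(tp["image"][150:260,240:380],(700,550),interpolation=2)[:,:,::-1])
E
```

```text
mount [[0.001, -0.969, -0.247, 65.977], [1.0, 0.0, 0.001, 1.364], [-0.0, -0.247, 0.969, -195.549], [0.0, 0.0, 0.0, 1.0]]
wrist [[317.0, 269.0], [340.0, 269.0], [293.0, 269.0], [317.0, 283.0], [317.0, 250.0], [317.0, 288.0]]
scene crop [[504.0, 193.0], [485.0, 189.0], [523.0, 197.0], [505.0, 166.0], [499.0, 202.0], [509.0, 184.0]]
scene axis proj [[339.0, 197.0], [338.0, 206.0], [338.0, 214.0], [338.0, 223.0], [338.0, 200.0]]
top axis proj [[301.0, 192.0], [301.0, 194.0], [301.0, 196.0], [301.0, 198.0], [305.0, 197.0]]
```

View pics/t2.png

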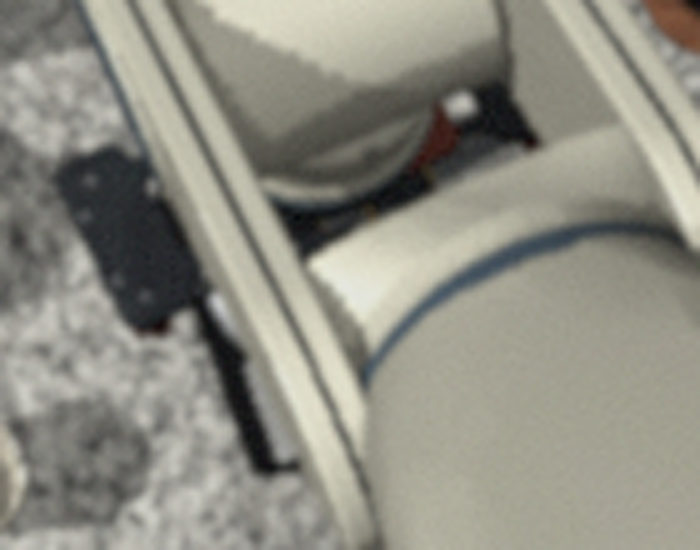

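```bash
python3 - <<'E'
from h import *
o=st(); 
w3=cv2.imread("pics/w3.png"); im=cams.get_image("wrist"); print(im["camera_matrix"])
st()
# head width in w3: dark row extents
g=w3.max(2)
for r in (250,260,270,285,300): 
    c=np.where(g[r,230:400]<50)[0]+230; print(r,c.min(),c.max(),len(c))
o=ctrl.get_obs();print(np.round(o["qpos"],3))
E
```

```text
{'t': 6.33, 'ee_pos': [448.41, 232.26, 183.96], 'orientation': [0.78, -3.04, 0.0], 'ft_force': [-0.28, -0.17, 0.54], 'moment': [0.02, -0.02, 0.0], 'grasp_force': 0.0, 'width': 11.35} q6 -1.618
[[415.69286831   0.         319.88668573]
 [  0.         415.69286831 237.84079394]
 [  0.           0.           1.        ]]
{'t': 6.38, 'ee_pos': [448.43, 232.26, 183.97], 'orientation': [-0.78, 3.04, -0.0], 'ft_force': [-0.94, 0.4, -0.32], 'moment': [0.05, 0.03, -0.04], 'grasp_force': 0.0, 'width': 7.24} q6 -1.618
250 270 360 43
260 266 395 65
270 265 365 77
285 265 364 80
300 266 364 79
[ 0.454  0.254  1.896 -0.     0.991 -1.618]
```

The fingers closed onto nothing although the cameras agree on the head. The real fingertips must be higher than the reported TCP. I'll raise and measure the tips by colour against the projected TCP.

{"name": "move_arm", "arguments": {"steps": [[[0, 0, -1], 0, 1], [[0, 0, -1], 0, 1], [[0, 0, -1], 0, 1], [[0, 0, 0], 0, 1], [[0, 0, 0], 0, 1]]}}

```text
t: 6.8
ee_pos: [449.2, 232.7, 260.2]
orientation: [-0.779, 3.04, 0.001]
ft_force: [-0.8, -0.5, 0.1]
width: 0.2
grasp_force: 0.0
```

```bash
cat >> h.py <<'E'
def tips():
    o=st(); sc=cams.get_image("scene"); p=o["ee_pos"]; Rm=R.from_rotvec(o["orientation"]).as_matrix()
    w=o["width"]/2
    L=[proj(sc,np.array([p+s*Rm[:,1]*w-b*Rm[:,2] for s in(-1,0,1)])) for b in(0,20,40,60)]
    for b,q in zip((0,20,40,60),L): print("behind",b,np.round(q,1).tolist())
    u,v=L[1][1].astype(int); c=sc["image"][v-60:v+60,u-60:u+60].astype(int)
    m=(c[...,0]>1.5*c[...,1])&(c[...,0]>1.5*c[...,2])&(c[...,0]>40)
    n,l,s,ce=cv2.connectedComponentsWithStats(m.astype(np.uint8))
    for i in range(1,n):
        if s[i,4]>25:
            ys,xs=np.where(l==i); k=ys>=ys.max()-1
            print("red blob bbox u %d-%d v %d-%d area %d, lowest at u %.0f"%(xs.min()+u-60,xs.max()+u-60,ys.min()+v-60,ys.max()+v-60,s[i,4],xs[k].mean()+u-60))
    return sc,(u,v)
E
python3 - <<'E'
from h import *
sc,(u,v)=tips(); cv2.imwrite("pics/s5.png",cv2.resize(sc["image"][v-60:v+60,u-60:u+60],(480,480),interpolation=2)[:,:,::-1])
E
```

```text
{'t': 6.8, 'ee_pos': [449.21, 232.65, 260.18], 'orientation': [-0.78, 3.04, 0.0], 'ft_force': [-0.75, -0.54, 0.07], 'moment': [0.06, -0.0, -0.03], 'grasp_force': 0.0, 'width': 0.21} q6 -1.618
behind 0 [[339.3, 174.5], [339.3, 174.5], [339.2, 174.5]]
behind 20 [[339.6, 165.2], [339.6, 165.2], [339.5, 165.2]]
behind 40 [[339.9, 155.7], [339.9, 155.7], [339.8, 155.6]]
behind 60 [[340.2, 145.9], [340.2, 145.9], [340.1, 145.9]]
red blob bbox u 289-306 v 105-119 area 99, lowest at u 294
red blob bbox u 376-388 v 116-132 area 112, lowest at u 379
red blob bbox u 330-347 v 125-162 area 439, lowest at u 339
red blob bbox u 368-386 v 149-163 area 192, lowest at u 377
red blob bbox u 368-377 v 216-224 area 62, lowest at u 373
```

{"name": "move_arm", "arguments": {"steps": [[[0, 0, 0], 0, 0], [[0, 0, 0], 0, 0], [[0, 0, 0], 0, 0], [[0, 0, 0], 0, 0], [[0, 0, 0], 0, 0], [[0, 0, 0], 0, 0], [[0, 0, 0], 0, 0], [[0, 0, 0], 0, 0], [[0, 0, 0], 0, 0], [[0, 0, 0], 0, 0], [[0, 0, 0], 0, 0], [[0, 0, 0], 0, 0]]}}

```text
t: 7.85
ee_pos: [448.5, 232.3, 259.0]
orientation: [-0.78, 3.043, 0.0]
ft_force: [0.8, -0.2, -0.2]
width: 77.1
grasp_force: 0.0
```

```bash
python3 - <<'E'
from h import *
sc,(u,v)=tips(); b=cv2.resize(sc["image"][v-60:v+60,u-60:u+60],(400,400),interpolation=2)[:,:,::-1]
a=cv2.resize(cv2.imread("pics/s5.png"),(400,400)); cv2.imwrite("pics/s6.png",np.hstack([a,b]))
E
```

```text
{'t': 7.85, 'ee_pos': [448.45, 232.26, 259.04], 'orientation': [-0.78, 3.04, 0.0], 'ft_force': [0.8, -0.15, -0.21], 'moment': [0.03, 0.01, -0.0], 'grasp_force': 0.0, 'width': 77.12} q6 -1.618
behind 0 [[358.8, 179.1], [339.1, 175.3], [319.8, 171.5]]
behind 20 [[359.3, 169.8], [339.4, 165.9], [319.9, 162.2]]
behind 40 [[359.8, 160.2], [339.7, 156.4], [320.0, 152.7]]
behind 60 [[360.4, 150.4], [340.0, 146.6], [320.1, 143.0]]
red blob bbox u 289-298 v 105-120 area 86, lowest at u 294
red blob bbox u 376-387 v 117-133 area 117, lowest at u 378
red blob bbox u 310-321 v 119-158 area 231, lowest at u 315
red blob bbox u 359-368 v 131-166 area 203, lowest at u 360
red blob bbox u 368-386 v 149-163 area 192, lowest at u 378
red blob bbox u 368-377 v 216-224 area 66, lowest at u 373
```

View pics/s6.png

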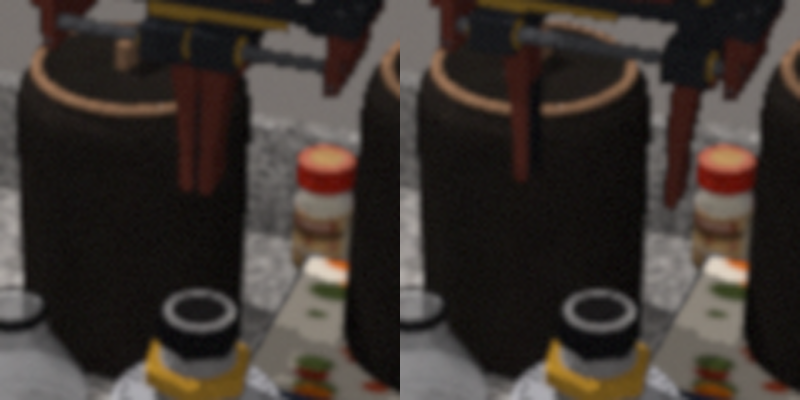

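Shut or open, the tips sit at v≈162 in the scene, but the reported TCP projects to v≈174.5. So the real fingertips lie about 26 mm behind the reported TCP, which put them just above the head top last time. I'll descend to reported z≈160, giving a true tip height of about 186.

{"name": "move_arm", "arguments": {"steps": [[[0, 0, 0.9], 0, 0], [[0, 0, 0.9], 0, 0], [[0, 0, 0.9], 0, 0], [[0, 0, 0.6], 0, 0], [[0, 0, 0.4], 0, 0], [[0, 0, 0.26], 0, 0], [[0, 0, 0], 0, 0]]}}

```text
t: 8.48
ee_pos: [447.9, 232.0, 159.0]
orientation: [0.779, -3.042, 0.001]
ft_force: [-0.6, -0.8, -0.1]
width: 88.4
grasp_force: 0.0
```

```bash
python3 - <<'E'
from h import *
print(ctrl.grip_depth); st()
o,im=wrist(); g=im["image"].max(2)
# head extents with red/black fingers: dark runs
for r in (280,300,320):
    c=(g[r]<50).astype(int); e=np.flatnonzero(np.diff(c)); print(r,e[(e>150)&(e<500)])
E
```

```text
18.700000000000003
{'t': 8.48, 'ee_pos': [447.92, 232.01, 159.02], 'orientation': [0.78, -3.04, 0.0], 'ft_force': [-0.61, -0.75, -0.1], 'moment': [0.09, 0.03, 0.04], 'grasp_force': 0.0, 'width': 88.37} q6 -1.618
280 [203 212 256 271 292 335 356 371 427 436]
300 [190 214 255 260 272 354 367 372 388 389 425 449 450 451 462 463]
320 [171 173 175 215 256 259 271 357 368 371 424 468 495 496]
```

{"name": "move_arm", "arguments": {"steps": [[[0, -0.06, 0], 0, 0.5], [[0, 0, 0], 0, 1], [[0, 0, 0], 0, 1], [[0, 0, 0], 0, 1], [[0, 0, 0], 0, 1], [[0, 0, 0], 0, 1], [[0, 0, 0], 0, 1], [[0, 0, 0], 0, 1], [[0, 0, 0], 0, 1]]}}

```text
t: 9.28
ee_pos: [449.5, 230.4, 160.1]
orientation: [-0.78, 3.043, -0.002]
ft_force: [2.1, -5.2, 1.0]
width: 43.8
grasp_force: 30.0
```

```bash
python3 -c "
from h import *
st()"
```

```text
{'t': 9.28, 'ee_pos': [449.5, 230.37, 160.1], 'orientation': [-0.78, 3.04, -0.0], 'ft_force': [2.12, -5.2, 0.98], 'moment': [-0.69, -0.27, -0.04], 'grasp_force': 29.96, 'width': 43.83} q6 -1.621
```

Gripped: width 43.8, 30 N. Now a first turn of 30°, following the thread down.

{"name": "move_arm", "arguments": {"steps": [[[0, -0.04, 0], 0, 1], [[0, 0, 0.004], 1, 1], [[0, 0, 0.004], 1, 1], [[0, 0, 0.005], 1, 1], [[0, 0, 0.004], 1, 1], [[0, 0, 0.005], 1, 1], [[0, 0, 0.004], 1, 1]]}}

```text
t: 9.87
ee_pos: [449.7, 229.5, 159.4]
orientation: [0.04, 3.141, -0.002]
ft_force: [0.2, -5.2, 3.6]
width: 43.7
grasp_force: 29.9
```

```bash
cat >> h.py <<'E'
def yaw():
    o=ctrl.get_obs(); Rm=R.from_rotvec(o["orientation"]).as_matrix()
    print("t %.2f pos %s F %s M %s q6 %.3f tau6 %.2f yaw_y %.3f w %.1f g %.0f"%(o["t"],np.round(o["ee_pos"],1),np.round(o["ft_force"],1),np.round(o["moment"],2),o["qpos"][5],o["joint_torque"][5],np.arctan2(Rm[1,1],Rm[0,1]),o["width"],o["grasp_force"])); return o
if __name__=="__main__": yaw()
E
python3 h.py
```

```text
t 9.87 pos [449.7 229.5 159.4] F [ 0.2 -5.2  3.6] M [-0.79 -0.15  0.16] q6 -1.095 tau6 -1.24 yaw_y 1.545 w 43.7 g 30
```

{"name": "move_arm", "arguments": {"steps": [[[0, -0.08, 0.004], 1, 1], [[0, 0, 0.004], 1, 1], [[0, 0, 0.005], 1, 1], [[0, 0, 0.004], 1, 1], [[0, 0, 0.005], 1, 1], [[0, 0, 0.0], 0, 1]]}}

```text
t: 10.37
ee_pos: [449.5, 228.7, 158.9]
orientation: [-0.719, -3.058, -0.001]
ft_force: [0.0, 2.8, 2.0]
width: 43.8
grasp_force: 30.0
```

```bash
python3 h.py
```

```text
t 10.37 pos [449.5 228.7 158.9] F [0.  2.8 2. ] M [ 0.11  0.17 -0.12] q6 -0.664 tau6 1.01 yaw_y 1.109 w 43.8 g 30
```

{"name": "move_arm", "arguments": {"steps": [[[0, 0.02, 0.002], 0.5, 1], [[0, 0, 0.002], 0.5, 1], [[0, 0, 0.002], 0.5, 1]]}}

```text
t: 10.62
ee_pos: [449.4, 228.5, 158.7]
orientation: [-0.91, -3.006, 0.001]
ft_force: [-1.4, -1.7, 3.1]
width: 43.6
grasp_force: 29.9
```

```bash
python3 h.py
```

```text
t 10.62 pos [449.4 228.5 158.7] F [-1.4 -1.7  3.1] M [-0.16  0.27  0.11] q6 -0.536 tau6 -0.57 yaw_y 0.983 w 43.6 g 30
```

{"name": "move_arm", "arguments": {"steps": [[[0, 0, 0.002], 0.5, 1], [[0, 0, 0.002], 0.5, 1]]}}

```text
t: 10.78
ee_pos: [449.3, 228.3, 158.6]
orientation: [-1.04, -2.964, 0.001]
ft_force: [-2.2, -2.5, 4.3]
width: 43.5
grasp_force: 29.9
```

```bash
python3 h.py
```

```text
t 10.78 pos [449.3 228.3 158.6] F [-2.2 -2.5  4.3] M [-0.21  0.3   0.16] q6 -0.449 tau6 -0.56 yaw_y 0.895 w 43.5 g 30
```

{"name": "move_arm", "arguments": {"steps": [[[0, 0, 0.004], 0.5, 1], [[0, 0, 0.004], 0.5, 1]]}}

```text
t: 10.95
ee_pos: [449.2, 228.2, 158.5]
orientation: [-1.169, -2.915, 0.001]
ft_force: [-2.5, -2.6, 6.0]
width: 43.8
grasp_force: 29.9
```

```bash
python3 h.py
```

```text
t 10.95 pos [449.2 228.2 158.5] F [-2.5 -2.6  6. ] M [-0.28  0.41  0.13] q6 -0.362 tau6 -0.56 yaw_y 0.808 w 43.8 g 30
```

{"name": "move_arm", "arguments": {"steps": [[[0, 0, 0], 0.5, 1], [[0, 0, 0], 0.5, 1]]}}

```text
t: 11.12
ee_pos: [449.1, 228.1, 158.4]
orientation: [-1.295, -2.861, 0.002]
ft_force: [-2.6, -3.2, 3.7]
width: 44.0
grasp_force: 29.9
```

```bash
python3 h.py
```

```text
t 11.12 pos [449.1 228.1 158.4] F [-2.6 -3.2  3.7] M [-0.27  0.24  0.15] q6 -0.274 tau6 -0.56 yaw_y 0.721 w 44.0 g 30
```

{"name": "move_arm", "arguments": {"steps": [[[0, 0, 0.002], 0.5, 1], [[0, 0, 0.002], 0.5, 1]]}}

```text
t: 11.28
ee_pos: [449.0, 228.0, 158.3]
orientation: [-1.418, -2.802, 0.002]
ft_force: [-3.3, -2.9, 5.5]
width: 43.4
grasp_force: 30.0
```

```bash
python3 h.py
```

```text
t 11.28 pos [449.  228.  158.3] F [-3.3 -2.9  5.5] M [-0.35  0.37  0.19] q6 -0.187 tau6 -0.56 yaw_y 0.634 w 43.4 g 30
```

{"name": "move_arm", "arguments": {"steps": [[[0, 0, 0.001], 0.5, 1], [[0, 0, 0.001], 0.5, 1]]}}

```text
t: 11.45
ee_pos: [448.8, 227.9, 158.2]
orientation: [-1.539, -2.738, 0.003]
ft_force: [-3.9, -3.2, 5.1]
width: 43.6
grasp_force: 30.0
```

```bash
python3 h.py
```

```text
t 11.45 pos [448.8 227.9 158.2] F [-3.9 -3.2  5.1] M [-0.39  0.35  0.15] q6 -0.100 tau6 -0.56 yaw_y 0.546 w 43.6 g 30
```

{"name": "move_arm", "arguments": {"steps": [[[0, 0, 0], 0.5, 1], [[0, 0, 0.001], 0.5, 1]]}}

```text
t: 11.62
ee_pos: [448.7, 227.8, 158.0]
orientation: [-1.657, -2.668, 0.003]
ft_force: [-3.3, -4.0, 4.5]
width: 44.1
grasp_force: 30.0
```

```bash
python3 h.py
```

```text
t 11.62 pos [448.7 227.8 158. ] F [-3.3 -4.   4.5] M [-0.41  0.33  0.11] q6 -0.013 tau6 -0.56 yaw_y 0.459 w 44.1 g 30
```

{"name": "move_arm", "arguments": {"steps": [[[0, 0, 0], 0.5, 1], [[0, 0, 0.001], 0.5, 1]]}}

```text
t: 11.78
ee_pos: [448.6, 227.8, 158.0]
orientation: [-1.772, -2.593, 0.004]
ft_force: [-4.0, -4.1, 3.8]
width: 43.6
grasp_force: 30.0
```

```bash
python3 h.py
```

```text
t 11.78 pos [448.6 227.8 158. ] F [-4.  -4.1  3.8] M [-0.39  0.3   0.16] q6 0.075 tau6 -0.56 yaw_y 0.372 w 43.6 g 30
```

{"name": "move_arm", "arguments": {"steps": [[[0, 0, 0], 0.5, 1], [[0, 0, 0.002], 0.5, 1]]}}

```text
t: 11.95
ee_pos: [448.4, 227.7, 157.8]
orientation: [-1.883, -2.513, 0.004]
ft_force: [-5.8, -3.7, 3.4]
width: 43.8
grasp_force: 30.0
```

```bash
python3 h.py
```

```text
t 11.95 pos [448.4 227.7 157.8] F [-5.8 -3.7  3.4] M [-0.43  0.32  0.14] q6 0.162 tau6 -0.56 yaw_y 0.285 w 43.8 g 30
```

{"name": "move_arm", "arguments": {"steps": [[[0, -0.04, 0.001], 0.5, 1], [[0, 0, 0.002], 0.5, 1]]}}

```text
t: 12.12
ee_pos: [448.2, 227.7, 157.7]
orientation: [-1.991, -2.43, 0.002]
ft_force: [-0.3, -2.3, -0.2]
width: 43.9
grasp_force: 29.9
```

```bash
python3 h.py
```

```text
t 12.12 pos [448.2 227.7 157.7] F [-0.3 -2.3 -0.2] M [-0.4   0.08  0.54] q6 0.249 tau6 -0.26 yaw_y 0.198 w 43.9 g 30
```

Mz has jumped from 0.15 to 0.54. I'll confirm with a tiny step and a short hold.

{"name": "move_arm", "arguments": {"steps": [[[0, 0, 0], 0.15, 1], [[0, 0, 0], 0, 1]]}}

```text
t: 12.28
ee_pos: [448.2, 227.7, 157.7]
orientation: [-2.005, -2.418, 0.003]
ft_force: [-2.1, -3.7, 0.3]
width: 43.8
grasp_force: 29.9
```

```bash
python3 h.py
```

```text
t 12.28 pos [448.2 227.7 157.7] F [-2.1 -3.7  0.3] M [-0.63  0.1   0.48] q6 0.261 tau6 0.72 yaw_y 0.186 w 43.8 g 30
```

Mz is holding at 0.48 N m at rest, so the teeth have caught at yaw 0.186. Back off 90°.

{"name": "move_arm", "arguments": {"steps": [[[0, 0, -0.004], -1, 1], [[0, 0, -0.005], -1, 1], [[0, 0, -0.004], -1, 1], [[0, 0, -0.005], -1, 1], [[0, 0, -0.004], -1, 1], [[0, 0, -0.005], -1, 1], [[0, 0, -0.004], -1, 1], [[0, 0, -0.005], -1, 1], [[0, 0, -0.004], -1, 1], [[0, 0, -0.005], -1, 1], [[0, 0, -0.004], -1, 1], [[0, 0, -0.005], -1, 1], [[0, 0, -0.004], -1, 1], [[0, 0, -0.005], -1, 1], [[0, 0, -0.004], -1, 1], [[0, 0, -0.005], -1, 1], [[0, 0, -0.004], -1, 1], [[0, 0, -0.005], -1, 1], [[0, 0, 0], 0, 1], [[0, 0, 0], 0, 1]]}}

```text
t: 13.95
ee_pos: [449.7, 229.8, 159.7]
orientation: [-0.291, 3.126, 0.004]
ft_force: [2.7, 7.3, -7.5]
width: 43.8
grasp_force: 30.0
```

```bash
python3 h.py
```

```text
t 13.95 pos [449.7 229.8 159.7] F [ 2.7  7.3 -7.5] M [ 0.68 -0.59  0.16] q6 -1.310 tau6 -0.05 yaw_y 1.756 w 43.8 g 30
```

The adjuster is backed off 1.57 rad. Now release, align to the nut flats (nut yaw ≈ -0.16, so target tool y ≈ 1.935) and go down over it.

{"name": "move_arm", "arguments": {"steps": [[[0, 0, 0], 0, 0], [[0, 0, 0], 0, 0], [[0, 0, 0], 0, 0], [[0, 0, 0], 0, 0], [[0, 0, 0], 0, 0], [[0, 0.04, 0], -0.7, 0], [[0, 0, 0], -0.7, 0], [[0, 0, 0], -0.65, 0], [[0, 0, 0], 0, 0], [[0, 0, 0], 0, 0], [[0, 0, 0], 0, 0]]}}

```text
t: 14.87
ee_pos: [448.7, 229.2, 160.1]
orientation: [-0.563, 3.091, 0.0]
ft_force: [0.6, -0.5, 0.7]
width: 87.9
grasp_force: 0.0
```

```bash
python3 - <<'E'
from h import *
yaw(); o,im=wrist(); p=fit(im,448,231,zh=189.5,zn=166.2,out="pics/f4.png")
K=proj(im,np.array([[448,231,210.],[448,231,178]])); print(K)
E
```

```text
t 14.87 pos [448.7 229.2 160.1] F [ 0.6 -0.5  0.7] M [ 0.04 -0.01  0.  ] q6 -1.483 tau6 -0.01 yaw_y 1.931 w 87.9 g 0
fit x,y 448.7 232.0 yawA -0.482 yawN -0.163 zA 188.0 zN 165.4 cost 0.4636
[[320.69154107 312.23937192]
 [320.52531628 282.56479892]]
```

{"name": "move_arm", "arguments": {"steps": [[[0, 0.03, 0.3], 0, 0], [[0, 0, 0.3], 0, 0], [[0, 0, 0.3], 0, 0], [[0, 0, 0.26], 0, 0], [[0, 0, 0], 0, 0]]}}

```text
t: 15.33
ee_pos: [447.2, 229.4, 129.2]
orientation: [0.565, -3.087, 0.001]
ft_force: [0.6, -0.8, -0.4]
width: 87.6
grasp_force: 0.0
```

```bash
python3 h.py
```

```text
t 15.33 pos [447.2 229.4 129.2] F [ 0.6 -0.8 -0.4] M [0.14 0.07 0.01] q6 -1.482 tau6 0.00 yaw_y 1.933 w 87.6 g 0
```

{"name": "move_arm", "arguments": {"steps": [[[-0.05, 0, 0], 0, 1], [[0, 0, 0], 0, 1], [[0, 0, 0], 0, 1], [[0, 0, 0], 0, 1], [[0, 0, 0], 0, 1], [[0, 0, 0], 0, 1], [[0, 0, 0], 0, 1]]}}

```text
t: 15.92
ee_pos: [449.8, 230.3, 131.3]
orientation: [-0.565, 3.09, -0.0]
ft_force: [0.9, -1.8, 2.3]
width: 57.8
grasp_force: 30.0
```

```bash
python3 h.py
```

```text
t 15.92 pos [449.8 230.3 131.3] F [ 0.9 -1.8  2.3] M [-0.22 -0.12  0.05] q6 -1.483 tau6 0.01 yaw_y 1.933 w 57.8 g 30
```

The nut is gripped (57.8 mm, 30 N). At least 2.0 rad is free before the neck, so turn 90°.

{"name": "move_arm", "arguments": {"steps": [[[0, 0, 0.004], 1, 1], [[0, 0, 0.005], 1, 1], [[0, 0, 0.004], 1, 1], [[0, 0, 0.005], 1, 1], [[0, 0, 0.004], 1, 1], [[0, 0, 0.005], 1, 1], [[0, 0, 0.004], 1, 1], [[0, 0, 0.005], 1, 1], [[0, 0, 0.004], 1, 1], [[0, 0, 0.005], 1, 1], [[0, 0, 0.004], 1, 1], [[0, 0, 0.005], 1, 1], [[0, 0, 0.004], 1, 1], [[0, 0, 0.005], 1, 1], [[0, 0, 0.004], 1, 1], [[0, 0, 0.005], 1, 1], [[0, 0, 0.004], 1, 1], [[0, 0, 0.005], 1, 1]]}}

```text
t: 17.42
ee_pos: [448.6, 227.6, 129.2]
orientation: [1.789, 2.581, -0.008]
ft_force: [-3.5, -15.0, 10.6]
width: 57.8
grasp_force: 30.0
```

```bash
python3 h.py
```

```text
t 17.42 pos [448.6 227.6 129.2] F [ -3.5 -15.   10.6] M [-2.43  0.26  0.07] q6 0.092 tau6 -1.33 yaw_y 0.359 w 57.8 g 30
```

{"name": "move_arm", "arguments": {"steps": [[[-0.06, 0, -0.02], 0, 1], [[-0.04, 0, 0.004], 1, 1], [[0, 0, 0.004], 1, 1], [[0, 0, 0.004], 1, 1], [[0, 0, 0.004], 1, 1]]}}

```text
t: 17.83
ee_pos: [447.9, 227.4, 128.8]
orientation: [-2.21, -2.229, 0.007]
ft_force: [-8.8, -0.7, 6.7]
width: 57.5
grasp_force: 30.0
```

```bash
python3 h.py
```

```text
t 17.83 pos [447.9 227.4 128.8] F [-8.8 -0.7  6.7] M [-0.22  1.22  0.04] q6 0.436 tau6 -1.32 yaw_y 0.008 w 57.5 g 30
```

{"name": "move_arm", "arguments": {"steps": [[[0, -0.05, 0.002], 1, 1], [[0, 0, 0.003], 1, 1], [[0, 0, 0.003], 0.5, 1]]}}

```text
t: 18.08
ee_pos: [447.4, 227.4, 128.6]
orientation: [-2.441, -1.976, 0.005]
ft_force: [-5.5, -1.4, 3.4]
width: 58.1
grasp_force: 30.0
```

```bash
python3 h.py
```

```text
t 18.08 pos [447.4 227.4 128.6] F [-5.5 -1.4  3.4] M [-0.3   0.77  0.05] q6 0.656 tau6 -0.05 yaw_y -0.210 w 58.1 g 30
```

{"name": "move_arm", "arguments": {"steps": [[[0, 0, 0.003], 1, 1], [[0, 0, 0.003], 0.5, 1]]}}

```text
t: 18.25
ee_pos: [447.2, 227.5, 128.4]
orientation: [-2.565, -1.812, 0.006]
ft_force: [-6.3, -1.1, 2.6]
width: 57.7
grasp_force: 30.0
```

```bash
python3 h.py
```

```text
t 18.25 pos [447.2 227.5 128.4] F [-6.3 -1.1  2.6] M [-0.19  0.87  0.08] q6 0.786 tau6 -0.14 yaw_y -0.340 w 57.7 g 30
```

{"name": "move_arm", "arguments": {"steps": [[[0, -0.02, 0.004], 1, 1], [[0, 0, 0.004], 1, 1]]}}

```text
t: 18.42
ee_pos: [446.9, 227.7, 128.2]
orientation: [-2.713, -1.583, 0.005]
ft_force: [-5.3, -0.1, 2.8]
width: 58.1
grasp_force: 30.0
```

```bash
python3 h.py
```

```text
t 18.42 pos [446.9 227.7 128.2] F [-5.3 -0.1  2.8] M [-0.24  0.95  0.07] q6 0.962 tau6 -1.40 yaw_y -0.515 w 58.1 g 30
```

{"name": "move_arm", "arguments": {"steps": [[[0, 0, 0.004], 1, 1], [[0, 0, 0.004], 1, 1]]}}

```text
t: 18.58
ee_pos: [446.5, 227.8, 128.0]
orientation: [-2.841, -1.339, 0.006]
ft_force: [-6.7, 1.4, 3.9]
width: 57.7
grasp_force: 30.0
```

```bash
python3 h.py
```

```text
t 18.58 pos [446.5 227.8 128. ] F [-6.7  1.4  3.9] M [0.02 1.05 0.16] q6 1.136 tau6 -1.28 yaw_y -0.690 w 57.7 g 30
```

{"name": "move_arm", "arguments": {"steps": [[[0, -0.02, 0.002], 1, 1], [[0, 0, 0.002], 0.5, 1]]}}

```text
t: 18.75
ee_pos: [446.3, 228.0, 127.9]
orientation: [-2.923, -1.151, 0.006]
ft_force: [-5.9, -0.2, 1.9]
width: 57.8
grasp_force: 30.0
```

```bash
python3 h.py
```

```text
t 18.75 pos [446.3 228.  127.9] F [-5.9 -0.2  1.9] M [-0.17  0.93  0.21] q6 1.268 tau6 0.13 yaw_y -0.820 w 57.8 g 30
```

{"name": "move_arm", "arguments": {"steps": [[[0, 0, 0.002], 1, 1], [[0, 0, 0.002], 0.5, 1]]}}

```text
t: 18.92
ee_pos: [446.2, 228.2, 127.8]
orientation: [-2.991, -0.959, 0.006]
ft_force: [-6.6, 1.9, 3.0]
width: 57.7
grasp_force: 30.0
```

```bash
python3 h.py
```

```text
t 18.92 pos [446.2 228.2 127.8] F [-6.6  1.9  3. ] M [0.06 1.08 0.44] q6 1.398 tau6 0.24 yaw_y -0.951 w 57.7 g 30
```

{"name": "move_arm", "arguments": {"steps": [[[0, 0, 0.001], 0.9, 1]]}}

```text
t: 19.0
ee_pos: [446.1, 228.4, 127.7]
orientation: [-3.026, -0.844, 0.006]
ft_force: [-7.7, 2.4, 2.5]
width: 57.8
grasp_force: 30.0
```

```bash
python3 h.py
```

```text
t 19.00 pos [446.1 228.4 127.7] F [-7.7  2.4  2.5] M [0.27 1.22 0.63] q6 1.475 tau6 -1.00 yaw_y -1.027 w 57.8 g 30
```

About 0.5–0.6 N m reached. Open and lift clear.

{"name": "move_arm", "arguments": {"steps": [[[0, 0, 0], 0, 0], [[0, 0, 0], 0, 0], [[0, 0, 0], 0, 0], [[0, 0, 0], 0, 0], [[0, 0, 0], 0, 0], [[0, 0, 0], 0, 0], [[0, 0, 0], 0, 0], [[0, 0, 0], 0, 0], [[0, 0, -0.4], 0, 0], [[0, 0, -0.8], 0, 0], [[0, 0, -0.9], 0, 0], [[0, 0, -0.9], 0, 0], [[0, 0, -0.9], 0, 0], [[0, 0, -0.9], 0, 0], [[0, 0, -0.9], 0, 0], [[0, 0, -0.9], 0, 0], [[0, 0, -0.5], 0, 0], [[0, 0, 0], 0, 0], [[0, 0, 0], 0, 0]]}}

```text
t: 20.58
ee_pos: [448.5, 228.6, 306.4]
orientation: [-3.025, -0.846, -0.003]
ft_force: [-0.1, -0.8, -0.6]
width: 87.9
grasp_force: 0.0
```

```bash
python3 - <<'E'
from h import *
yaw(); o,im=wrist(); fit(im,448,231,zh=190,zn=163.5)
for t,z in(("hopper",50),("cup",58),("tamper",85)):
    for d in cams.boxes_of("wrist",t)[:2]: print(t,round(d["p"],2),np.round(at_z(im,*d["rect"][:2],z)))
print("expected yawA", (1.756-2.070-0.02+.5236)%1.0472-.5236, "yawN",(-0.163-(1.933+1.027)+.5236)%1.0472-.5236)
E
```

```text
t 20.58 pos [448.5 228.6 306.4] F [-0.1 -0.8 -0.6] M [-0.05  0.12 -0.03] q6 1.473 tau6 -0.00 yaw_y -1.026 w 87.9 g 0
fit x,y 447.4 230.6 yawA -0.327 yawN -0.004 zA 188.5 zN 162.6 cost 0.0259
hopper 0.66 [471. 434.  50.]
hopper 0.56 [352. 389.  50.]
cup 0.8 [263. 379.  58.]
cup 0.57 [355. 386.  58.]
tamper 0.94 [453.  25.  85.]
tamper 0.43 [452. 234.  85.]
expected yawA -0.33399999999999985 yawN 0.01860000000000006
```

The fit matches expectations: adjuster yaw -0.327 against -0.334 expected, and the nut down at 162.6, on the neck. The loose items are where they were. Handing in.

```bash
python3 -c "
from workcell import ctrl
print(ctrl.close_job())"
```

```text
the job is handed in; nothing more can be done
None
```

I set the adjuster a quarter turn (1.57 rad) back from where the teeth caught, nipped the lock nut onto the neck at about 0.55 N m, and released the gripper. The hopper, cup and tamper were not touched, and I handed the job in at about 21 s; no verdict was returned.

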